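# Fit the locking knob on the carton creaser

## Task

The locking knob of the carton creaser has been taken off and lies in the white parts tray: take it by its bar, put it on the creaser's upright spindle and, pressing gently, turn it slowly clockwise until its slot drops over the cross pin and the knob is fully home. Then turn the knob on clockwise until the bar lies in line with the creaser's long beam (the locked position, at the stop), and let go of it. Do not force anything, and leave the other things where they are.

Things in the scene. Friction and masses are not known exactly. Their poses are not given: they have to be found in the camera images.
- knob_center (a point): The loose locking knob, dark grey plastic, 90 to 155 g, 65 mm high, standing in the tray; point on its axis, half-way up (32.5 mm above its underside). Round hub 40 mm across, 36 mm high. On it an upright bar 52 mm long (knob's x axis), 15 mm thick (y), from 35 to 65 mm above the underside: grip it across its thickness. Same after half a turn.
- knob_mouth (a point): Centre of the knob's underside, on its axis. Here opens a 14 mm bore, 32 mm deep, and a slot 8.6 mm wide and 10 mm deep right across the underside, parallel to the bar. They take the spindle's post and cross pin.
- spindle_seat (a point): On the spindle's axis, at the top of its 40 mm steel flange, where the knob's underside rests when home (135 mm above the table). Axes are the creaser's. A cross pin lies here through the post's foot: 32 mm long, 6 mm wide, 8 mm high; an unaligned knob stands on it 8 mm too high. The knob fits over it within 0.08 rad. Pressing with 5 to 10 N is plenty; over 30 N before it is home damages it.
- spindle_nose (a point): Top of the spindle's 12 mm round post, 30 mm above the seat; the last 6 mm is a cone to 5 mm. The cross pin's direction is not measured: it starts from 0.45 to 1.65 rad anticlockwise (seen from above) of the beam's line. Turning the spindle takes 0.15 N m (light pressing does not drag it) up to a firm stop (0.6 N m at most) with pin and beam in line within 0.04 rad; it stays where left.
- creaser: The carton creaser, fixed to the table: a grey press, base 160 mm (x) by 340 mm (y), with a beam 80 mm wide running the full length along its y axis, beam top 120 mm above the table; the steel spindle stands upright in the middle of the beam. Origin under its centre on the table.
- tray: White plastic parts tray, 150 mm (x) by 220 mm (y), rim 22 mm high, floor 4 mm thick, loose but heavy; origin at the centre of its underside. It holds the knob, a plain round cap and a hex key.
- cap: Bystander in the tray: a plain dark grey round cap without a bar, 42 mm in diameter, 26 mm high; origin at the centre of its underside. Leave alone.
- pencup: Bystander: dark open pen cup, 72 mm in diameter, 95 mm high; origin at the centre of its underside. Leave alone.
- tamper: Bystander: upright wooden tamper, 52 mm in diameter, 145 mm high; origin at the centre of its underside. Leave alone.

How it is judged:
On the way:
1. the knob is fully home on the spindle, its slot over the cross pin (horizontal distance between knob_center and spindle_seat below 0.004 m and z of knob_center in the frame of spindle_seat between 0.025 and 0.0355 m and angle between knob_center's own z axis and vertical below 0.08 rad), for 0.1 s.
At the end, for the whole second after the job is handed in: The knob stands upright on the spindle, fully home (its underside within 3 mm of the flange, axis within 4 mm of the spindle's), its bar in line with the creaser's beam within 0.2 rad (11 degrees), released and at rest (all of step 1 and angle between the x axis of knob_center and the y axis of creaser, either way round below 0.2 rad and linear speed of knob below 0.01 m/s); the robot touches nothing.
It fails at once if more than 30 N between the knob and the creaser or its spindle before the knob is home (contact force between knob and creaser above 30 N and z of knob_center in the frame of spindle_seat above 0.0365 m).
It fails at once if more than 120 N in all between the knob and the creaser or its spindle (wrenched against the stop) (contact force between knob and creaser above 120 N).
It fails at once if the fingers or arm press on the creaser with more than 30 N (contact force between any of the fingers, the arm and creaser above 30 N).
It fails at once if a bystander (cap, pen cup, tamper) or the tray is moved more than 30 mm (distance of any of cap, pencup, tamper, tray from where it was at the start of the episode above 0.03 m).
It also fails if it takes over 72 s, if anything falls off the work surface, if the arm or the gripper's body presses on something with over 40 N, if the wrist force passes 120 N, or if a joint passes its speed limit or range.

## Robot

A 7-joint arm with a two-finger parallel gripper is mounted at the origin on the work surface. World frame = base frame: x ahead of the robot, y to its left, z up, the work surface at z = 0. Lengths are in m, angles in rad, forces in N, time in s.
With the tool pointing down it reaches from about 0.4 to 0.9 m from the base axis. Payload 5.5 kg.
Tool frame: the origin (TCP) lies midway between the tips of the shut fingers; the grasp point (between the pads) lies 19 mm behind it (manip.grip_depth is the distance from the TCP to the grasp point, in m); z points along the fingers, x is the direction in which the jaws open and shut, and the axes are right-handed (so a half turn about z gives the same grasp; the last joint's range is limited). The gripper opens to 92 mm and grips with 3 to 60 N. Pads are 19 mm wide; open, the fingers measure 130 mm over their backs; the gripper's body (75 mm by 190 mm) begins 47 mm behind the grasp point.
Start: joints at [-1.035, 0.501, -0.427, 1.55, 0.221, 1.138, -0.21], TCP at [0.175, 0.626, 0.227] pointing down, gripper open.
Joint ranges: [-2.88, 2.88], [-0.31, 2.03], [-1.54, 1.56], [0.2, 2.42], [-1.41, 4.55], [0.19, 2.02], [-2.57, 2.57]. Speed limits (rad/s): [2.57, 2.57, 3.14, 3.14, 3.14, 3.14, 3.14].

## Interface

Orientations are given as a unit quaternion [x, y, z, w].
In Python, from bench import manip, effector, viewer gives the robot as it stands. Calls block until the motion is done:
- manip.move_pose(position, orientation): joint-space move of the TCP to a pose.
- manip.servo_line(position, ori=None, vel=0.15): straight line of the TCP; ori=None keeps the orientation; vel is the mean speed in m/s.
- manip.movej(angles): joint-space move.
- effector.open_jaws() and effector.close(f_grip=None): open the fingers fully, or close them until they stop; f_grip is the grip in N (None keeps the last).
- manip.sleep(seconds).
- manip.solve_ik(position, orientation): joint angles nearest the present ones, or None.
- viewer.get_image(name): name is "scene" or "side" or "wrist"; returns the picture (384x512x3 uint8, red, green, blue); there is no depth.
- viewer.get_calibration(name): a dict with "vfov" (degrees; the focal length in pixels is half the picture's height over the tangent of half this angle, whatever the lens; pixels are square), "cx", "cy" (the principal point, pixels), "eye" and "attitude" of the camera in the world. Camera axes: x right, y down, z forward; pixel columns grow to the right and rows downward; lengths in m; the calibration is good to about 2 mm. A picture is of the moment at which its call begins: read the wrist's pose just before it. get_calibration takes no time and is no camera call; for the wrist camera it gives the pose at the moment of the call.
A pose or a line that the arm cannot do raises manip.PlanningError and nothing moves.
- manip.hand_in(): hands the job in, once; it reports no verdict.
Readings, each from a call of its own:
- manip.current_clock(): time.
- manip.current_q(): joint angles.
- manip.current_joint_velocities(): joint speeds.
- manip.current_tau(): joint torques, N m.
- manip.current_tool_pos(): TCP position.
- manip.current_tcp_rot(): TCP orientation.
- manip.current_force(): force on the tool from outside, world axes, zero at the start.
- manip.current_wrist_torque(): the same for the moment, N m.
- manip.current_finger_gap(): finger opening in m.
Only numpy, scipy, OpenCV 4.12 (cv2) and the standard library are available. Lean on these libraries where they do the work, as an engineer would, in place of code of your own. Each camera call takes 0.05 s, during which the arm holds its last target.

## Working session

There is one attempt and no reset: what is moved stays moved. The work goes in short steps, each a Python script; the robot and the scene stay as the last script left them, time stands still between calls to the robot, and variables do not carry over. Pictures are saved under pics/ and viewed, and the job is handed in when it is done.

```bash
ls; mkdir -p pics; python3 - <<'E'
from bench import manip, effector, viewer
import cv2
for n in ("scene","side","wrist"):
    c=viewer.get_calibration(n); print(n,c)
    cv2.imwrite(f"pics/a_{n}.png",viewer.get_image(n)[:,:,::-1])
print(manip.current_clock(),manip.current_tool_pos(),manip.current_tcp_rot(),manip.grip_depth)
E
```

```text
pics
scene {'vfov': 56.03262196390015, 'cx': 258.5420352774866, 'cy': 185.93575222004225, 'eye': array([ 1.22649136, -0.20009324,  0.60745797]), 'attitude': array([ 0.74636119,  0.48510348, -0.24230552, -0.38588551])}
side {'vfov': 49.66176583396053, 'cx': 259.80262623272085, 'cy': 191.37015116810701, 'eye': array([0.46202956, 0.75063291, 0.51768498]), 'attitude': array([-0.07260839,  0.86054483, -0.50161809,  0.05069424])}
wrist {'vfov': 69.99556359945412, 'cx': 250.15146441878844, 'cy': 187.21427070323415, 'eye': array([0.11217215, 0.6413148 , 0.38368981]), 'attitude': array([0.79014432, 0.60014892, 0.07466838, 0.09958849])}
0.15 [0.17501421 0.6254464  0.22591404] [ 7.96687045e-01  6.04391588e-01 -6.22049596e-04  4.17301963e-04] 0.0188
```

View pics/a_scene.png

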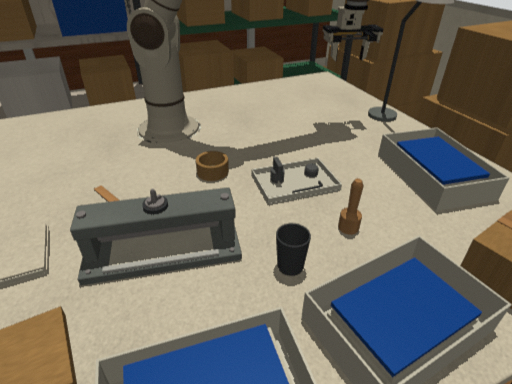

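View pics/a_side.png

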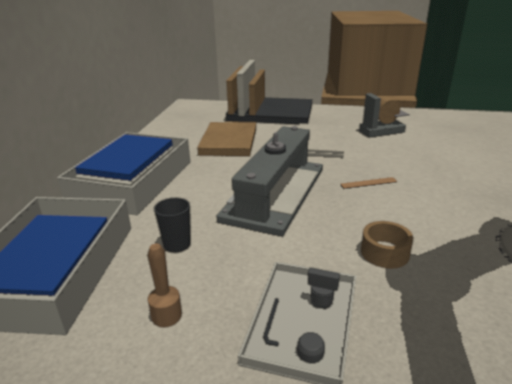

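View pics/a_wrist.png

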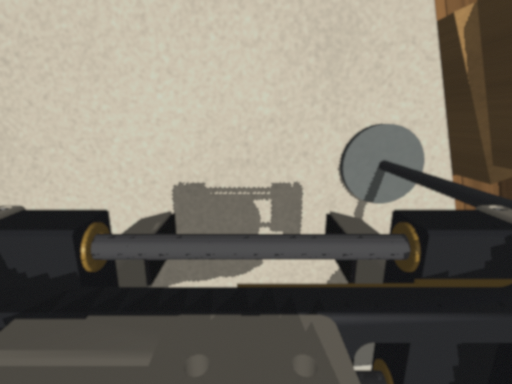

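The scene view shows the knob at about (277,170) and the spindle at (154,200). In the side view they are at about (322,285) and (275,147). I'll write helpers and zoom in.

```bash
cat > h.py <<'E'
import numpy as np, cv2
from scipy.spatial.transform import Rotation as R
from bench import manip, effector, viewer
def ray(c,u,v):
    f=192/np.tan(np.radians(c['vfov'])/2)
    d=R.from_quat(c['attitude']).apply([(u-c['cx'])/f,(v-c['cy'])/f,1.0]); return np.array(c['eye']),d/np.linalg.norm(d)
def onz(c,u,v,z):
    e,d=ray(c,u,v); return e+d*(z-e[2])/d[2]
def proj(c,p):
    f=192/np.tan(np.radians(c['vfov'])/2)
    q=R.from_quat(c['attitude']).inv().apply(np.array(p)-c['eye']); return q[:2]/q[2]*f+[c['cx'],c['cy']]
def tri(rs):
    A=np.zeros((3,3));b=np.zeros(3)
    for e,d in rs:
        P=np.eye(3)-np.outer(d,d);A+=P;b+=P@e
    p=np.linalg.solve(A,b); return p,[np.linalg.norm((np.eye(3)-np.outer(d,d))@(p-e)) for e,d in rs]
def down(yaw): # jaw (tool x) direction at yaw in world, pointing down
    x=np.array([np.cos(yaw),np.sin(yaw),0]);z=np.array([0,0,-1.]);return R.from_matrix(np.c_[x,np.cross(z,x),z]).as_quat()
E
python3 - <<'E'
import cv2
s=cv2.imread('pics/a_scene.png');d=cv2.imread('pics/a_side.png')
a=cv2.resize(s[140:210,240:350],None,fx=6,fy=6);cv2.imwrite('pics/z1.png',a)
cv2.imwrite('pics/z2.png',cv2.resize(s[180:290,70:250],None,fx=4,fy=4))
cv2.imwrite('pics/z3.png',cv2.resize(d[255:380,235:365],None,fx=4.5,fy=4.5))
cv2.imwrite('pics/z4.png',cv2.resize(d[110:235,210:330],None,fx=4.5,fy=4.5))
E
```

```text
(no output)
```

View pics/z1.png

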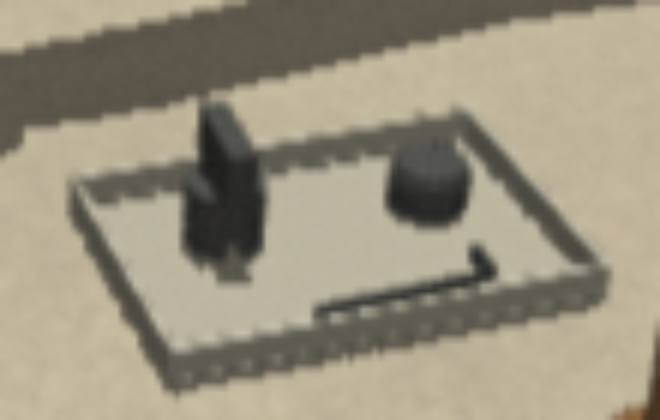

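View pics/z2.png

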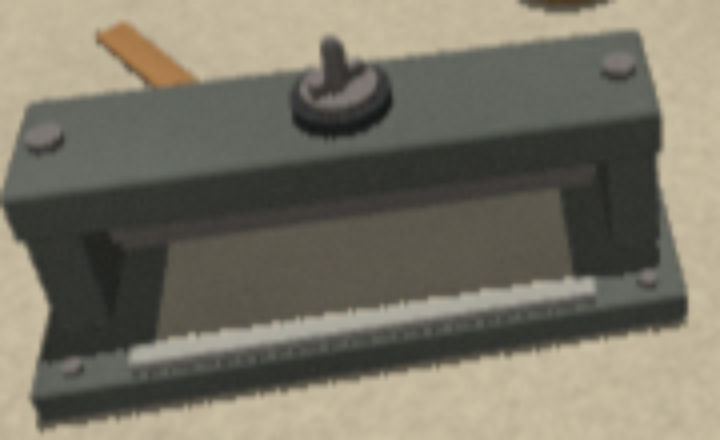

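View pics/z3.png

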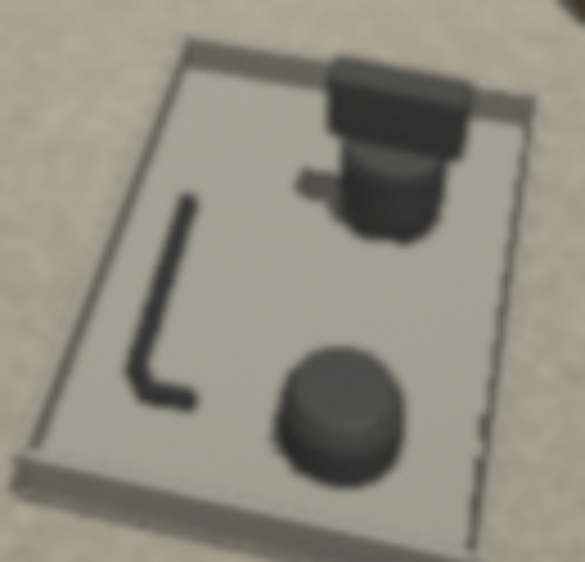

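View pics/z4.png

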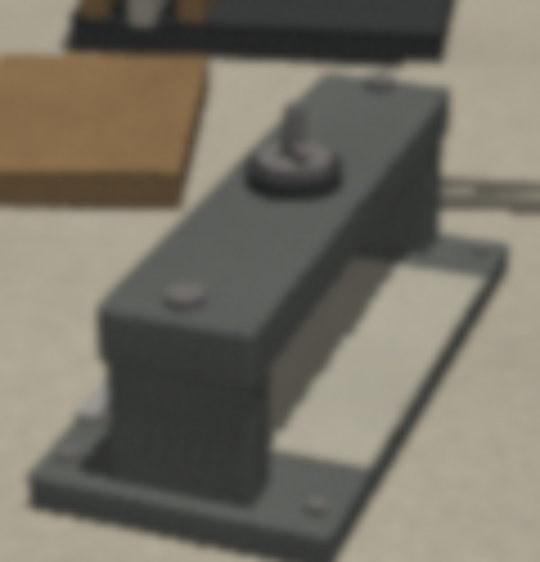

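```bash
python3 - <<'E'
from h import *
S=viewer.get_calibration('scene');D=viewer.get_calibration('side')
z3=lambda x,y:(235+(x+.5)/4.5-.5,255+(y+.5)/4.5-.5)
for p in [(401,78),(333,67),(470,91)]: print('knobtop',onz(D,*z3(*p),.069))
z1=lambda x,y:(240+x/6,140+y/6)
for p in [(225,127),(208,103),(245,152)]: print('knobtop sc',onz(S,*z1(*p),.069))
print('nose',tri([ray(S,152.7,190.2),ray(D,275.8,133.3)]))
print('nose',onz(S,152.7,190,.165),onz(D,275.8,133.3,.165))
z4=lambda x,y:(210+x/4.5,110+y/4.5)
z2=lambda x,y:(70+x/4,180+y/4)
for n,p in (('s',(43,137)),('s',(619,65))): print('bolts',onz(S,*z2(*p),.122))
for p in [(185,295),(380,84)]: print('bolts D',onz(D,*z4(*p),.122))
print('cap top',onz(D,*z3(345,390),.03)); 
print('tamper top',onz(D,155,250,.145),'cup',onz(D,173,208,.095))
E
```

```text
knobtop [0.45801749 0.21685157 0.069     ]
knobtop [0.48275208 0.21467557 0.069     ]
knobtop [0.43333457 0.22002336 0.069     ]
knobtop sc [0.46090719 0.21228895 0.069     ]
knobtop sc [0.43828168 0.21459196 0.069     ]
knobtop sc [0.4840978  0.21094703 0.069     ]
nose (array([ 0.59001658, -0.1471211 ,  0.16024935]), [np.float64(0.0002890880379316342), np.float64(0.00028908803793163814)])
nose [ 0.5965449  -0.14746739  0.165     ] [ 0.58823337 -0.135829    0.165     ]
bolts [ 0.56140488 -0.29363777  0.122     ]
bolts [ 0.62135118 -0.00165491  0.122     ]
bolts D [ 0.62054731 -0.00148382  0.122     ]
bolts D [ 0.5596391  -0.28349279  0.122     ]
cap top [0.46879601 0.32683523 0.03      ]
tamper top [0.7049333  0.29752469 0.145     ] cup [0.75515188 0.10493863 0.095     ]
```

The knob is at about (0.459,0.215) with its bar yaw near -0.1. The spindle is at about (0.591,-0.147) with the beam yaw near 1.37. Next I'll take wrist-camera looks at both.

```bash
cat >> h.py <<'E'
def cam_tool():
    c=viewer.get_calibration('wrist');p=np.array(manip.current_tool_pos());r=R.from_quat(manip.current_tcp_rot())
    return r.inv().apply(c['eye']-p),(r.inv()*R.from_quat(c['attitude']))
def pose_for_cam(target,h,yaw):
    # TCP pos such that the camera axis hits target from height h (eye h above target)
    o,rc=cam_tool();q=R.from_quat(down(yaw));d=q.apply(rc.apply([0,0,1]));eye=np.array(target)-d*(h/-d[2]);return eye-q.apply(o)
E
python3 - <<'E'
from h import *
o,rc=cam_tool();print(o,rc.apply([0,0,1]),rc.apply([1,0,0]))
kn=np.array([.459,.215,.069]);sp=np.array([.591,-.147,.14]);b=1.368
for t,h in ((kn,.28),(sp,.25)):
  for yaw in np.arange(-3,3.2,.5):
    p=pose_for_cam(t,h,yaw);q=manip.solve_ik(p,down(yaw));print(round(yaw,2),p.round(3),None if q is None else np.round(q,2))
print('turn')
for yaw in np.arange(-3.2,3.2,.2):
    q=manip.solve_ik(sp+[0,0,.05],down(yaw));print(round(yaw,2),None if q is None else np.round(q,2))
for yaw in (1.47,-1.67):
    q=manip.solve_ik(kn,down(yaw));print('grasp',yaw,None if q is None else np.round(q,2))
E
```

```text
[-0.0018298  -0.06481968 -0.15790053] [4.41836448e-04 2.47086206e-01 9.68993401e-01] [ 9.99999516e-01 -9.61452413e-04 -2.10811141e-04]
-3.0 [0.458 0.208 0.191] [ 0.51  0.59 -1.29  1.93  0.64  1.12  2.24]
-2.5 [0.462 0.209 0.191] [-1.48  0.64  1.36  1.98 -0.71  1.12 -2.31]
-2.0 [0.464 0.211 0.191] [-1.37  0.47  1.14  1.97 -0.51  1.02 -1.99]
-1.5 [0.466 0.214 0.191] [-0.67  0.27  0.21  1.95 -0.07  0.93 -1.92]
-1.0 [0.465 0.217 0.191] [-0.59  0.27  0.12  1.94 -0.04  0.93 -1.45]
-0.5 [0.464 0.22  0.191] [-0.52  0.27  0.03  1.94 -0.01  0.93 -0.99]
0.0 [0.461 0.222 0.191] [-0.46  0.27 -0.05  1.94  0.02  0.93 -0.52]
0.5 [0.457 0.222 0.191] [-0.39  0.26 -0.14  1.95  0.04  0.93 -0.04]
1.0 [0.454 0.22  0.191] [-0.31  0.26 -0.22  1.95  0.07  0.94  0.43]
1.5 [0.453 0.217 0.191] [-0.24  0.26 -0.3   1.96  0.1   0.94  0.91]
2.0 [0.452 0.214 0.191] [-0.16  0.27 -0.38  1.96  0.12  0.94  1.39]
2.5 [0.454 0.211 0.191] [-0.09  0.28 -0.47  1.96  0.15  0.94  1.87]
3.0 [0.456 0.209 0.191] [ 0.01  0.3  -0.57  1.95  0.2   0.95  2.34]
-3.0 [ 0.589 -0.146  0.232] [-0.65  0.8   1.36  1.7  -0.8   1.33 -2.14]
-2.
[... 1821 characters left out ...]
  1.01  0.91]
0.8 [ 0.01  0.44  0.25  1.71 -0.12  1.01  1.1 ]
1.0 [ 0.02  0.44  0.24  1.71 -0.12  1.01  1.3 ]
1.2 [ 0.03  0.44  0.23  1.71 -0.11  1.01  1.49]
1.4 [ 0.03  0.44  0.22  1.71 -0.11  1.01  1.69]
1.6 [ 0.07  0.43  0.17  1.71 -0.08  1.    1.87]
1.8 [ 0.1   0.43  0.12  1.71 -0.06  1.    2.05]
2.0 [ 0.13  0.43  0.09  1.71 -0.05  1.    2.24]
2.2 [ 0.15  0.43  0.07  1.71 -0.03  1.    2.43]
2.4 [ 1.04  0.83 -1.3   1.68  0.83  1.3   1.97]
2.6 [ 1.04  0.83 -1.3   1.68  0.83  1.3   2.17]
2.8 [-0.64  0.88  1.35  1.73 -0.89  1.3  -2.56]
3.0 [-0.64  0.88  1.35  1.73 -0.89  1.3  -2.36]
grasp 1.47 [-0.25  0.46 -0.3   2.03  0.21  0.68  0.8 ]
grasp -1.67 [-0.7   0.45  0.25  2.04 -0.18  0.67 -2.  ]
```

```bash
python3 - <<'E'
from h import *
import json
def shot(n):
    c=viewer.get_calibration('wrist'); im=viewer.get_image('wrist')[:,:,::-1]
    cv2.imwrite(f'pics/{n}.png',im); json.dump({k:np.array(v).tolist() for k,v in c.items()},open(f'pics/{n}.json','w'))
    print(n,manip.current_clock())
p=pose_for_cam([.459,.215,.069],.28,1.47);manip.move_pose(p,down(1.47));shot('b_knob')
p=pose_for_cam([.591,-.147,.145],.25,1.0);manip.move_pose(p,down(1.0));shot('b_spin')
print(manip.current_tool_pos(),manip.current_force())
E
```

```text
b_knob 2.0
b_spin 3.5083
[ 0.59337637 -0.14333501  0.236875  ] [ 0.26893225 -0.8131742  -0.9181803 ]
```

View pics/b_knob.png

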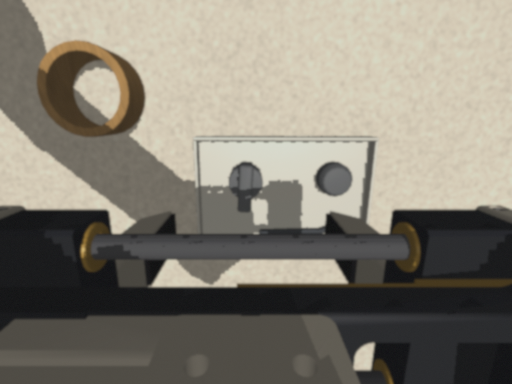

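View pics/b_spin.png

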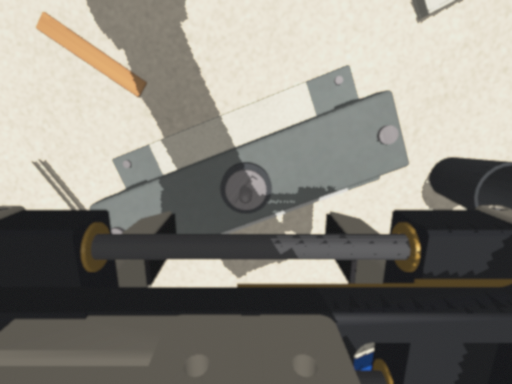

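```bash
python3 - <<'E'
import cv2,numpy as np
a=cv2.imread('pics/b_knob.png')[130:235,190:290];b=cv2.imread('pics/b_spin.png')[150:225,200:290]
g=lambda x:cv2.convertScaleAbs(cv2.resize(x,None,fx=6,fy=6,interpolation=cv2.INTER_CUBIC),alpha=1.8)
cv2.imwrite('pics/z5.png',cv2.resize(g(a),(500,525)));cv2.imwrite('pics/z6.png',g(b))
E
```

```text
(no output)
```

View pics/z5.png

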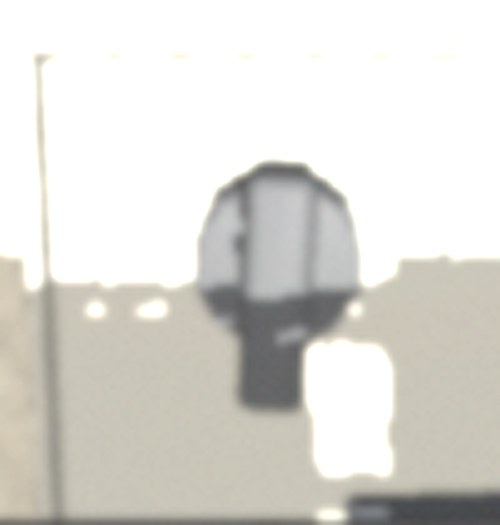

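View pics/z6.png

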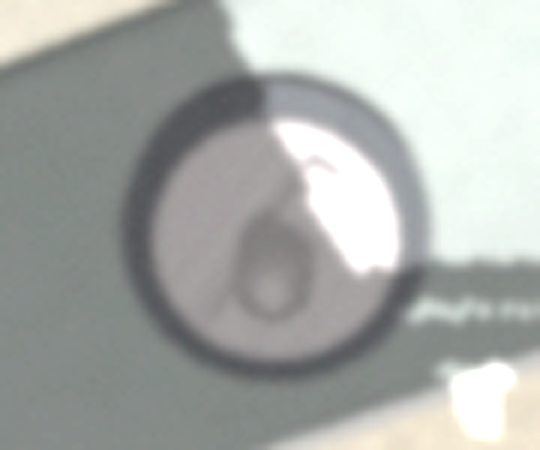

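```bash
cat >> h.py <<'E'
import json
def shot(n):
    c=viewer.get_calibration('wrist'); im=viewer.get_image('wrist')[:,:,::-1]
    cv2.imwrite(f'pics/{n}.png',im); json.dump({k:np.array(v).tolist() for k,v in c.items()},open(f'pics/{n}.json','w'))
    print(n,manip.current_clock())
def load(n): return json.load(open(f'pics/{n}.json'))
E
python3 - <<'E'
from h import *
for i,yaw in enumerate((1.0,-0.2)):
    t=R.from_quat(down(yaw)).apply([0,1,0])
    p=np.array([.591,-.147,.178])+.05*t;manip.move_pose(p,down(yaw));manip.sleep(.2);shot(f'c{i}')
    c=load(f'c{i}');u,v=proj(c,[.591,-.147,.143]).astype(int);print(u,v)
    im=cv2.imread(f'pics/c{i}.png')[max(v-40,0):v+40,u-45:u+45]
    cv2.imwrite(f'pics/cz{i}.png',cv2.convertScaleAbs(cv2.resize(im,None,fx=7,fy=7,interpolation=cv2.INTER_CUBIC),alpha=1.6))
E
```

```text
c0 4.1667
250 138
c1 5.3833
248 138
```

View pics/cz0.png

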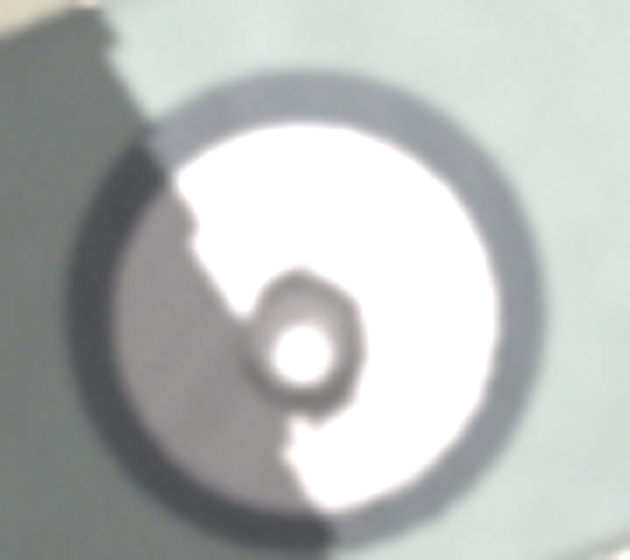

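View pics/cz1.png

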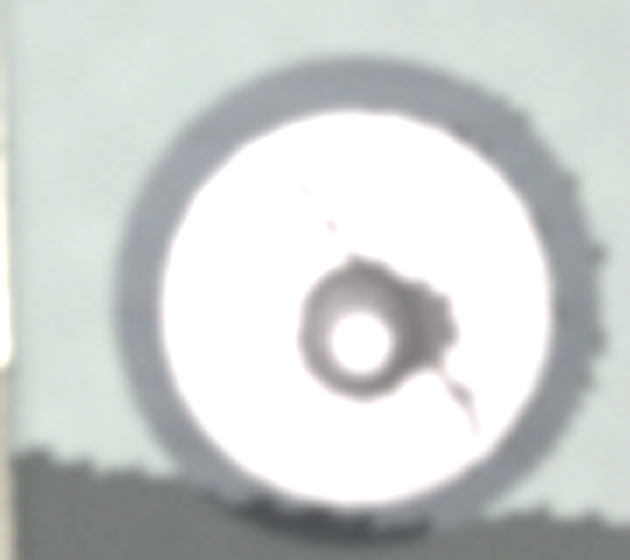

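```bash
python3 - <<'E'
from h import *
out=[]
for i in range(2):
    c=load(f'c{i}');u,v=proj(c,[.591,-.147,.143]).astype(int)
    im=cv2.cvtColor(cv2.imread(f'pics/c{i}.png'),cv2.COLOR_BGR2GRAY)[v-35:v+35,u-35:u+35]
    im=cv2.resize(im,None,fx=5.6,fy=5.6,interpolation=cv2.INTER_CUBIC)
    print(np.percentile(im,[5,50,75,95,99]))
    out.append(cv2.createCLAHE(8,(3,3)).apply(im))
cv2.imwrite('pics/cc.png',np.hstack(out))
E
```

```text
[ 53. 123. 170. 193. 197.]
[ 84. 140. 183. 197. 200.]
```

View pics/cc.png

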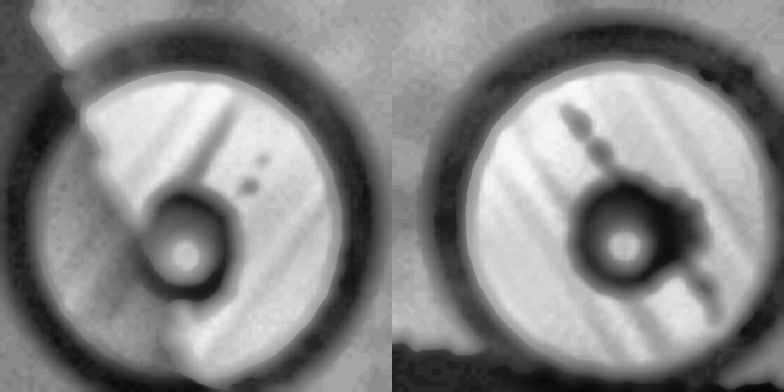

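```bash
python3 - <<'E'
from h import *
def wd(i,a,b):
    c=load(f'c{i}');u,v=proj(c,[.591,-.147,.143]).astype(int)
    P=[onz(c,u-35+(x-392*i+.5)/5.6-.5,v-35+(y+.5)/5.6-.5,.139) for x,y in (a,b)]
    d=P[1]-P[0];print(i,np.round(P,4).tolist(),'ang',(np.arctan2(d[1],d[0]))%np.pi)
wd(0,(193,172),(232,97));wd(0,(250,187),(265,158));wd(1,(575,115),(712,318));wd(1,(575,115),(606,162));wd(1,(690,275),(712,318))
def fl(i,cx,cy):
    c=load(f'c{i}');u,v=proj(c,[.591,-.147,.143]).astype(int)
    return onz(c,u-35+(cx-392*i+.5)/5.6-.5,v-35+(cy+.5)/5.6-.5,.135)
# flange outer circle (boundary ~) & nose highlight
print('flange',fl(0,190,222),fl(1,617,212))
rs=[]
for i,(x,y) in enumerate(((187,255),(624,245))):
    c=load(f'c{i}');u,v=proj(c,[.591,-.147,.143]).astype(int)
    uv=(u-35+(x-392*i+.5)/5.6-.5,v-35+(y+.5)/5.6-.5);print('nose@.165',onz(c,*uv,.165));rs.append(ray(c,*uv))
print(tri(rs))
# beam direction from b_spin bolts
c=load('b_spin');
for uv in ((388,135),(118,233)): print('bolt',onz(c,*uv,.122))
# edge of flange in gray: threshold circle fit
for i in range(2):
    c=load(f'c{i}');u,v=proj(c,[.591,-.147,.143]).astype(int)
    g=cv2.cvtColor(cv2.imread(f'pics/c{i}.png'),cv2.COLOR_BGR2GRAY)
    print(cv2.HoughCircles(cv2.resize(g[v-45:v+45,u-45:u+45],None,fx=4,fy=4,interpolation=cv2.INTER_CUBIC),cv2.HOUGH_GRADIENT,1,40,param1=120,param2=25,minRadius=90,maxRadius=150), u,v)
E
```

```text
0 [[0.5879, -0.1459, 0.139], [0.5827, -0.1368, 0.139]] ang 2.0858195106109303
0 [[0.5933, -0.1408, 0.139], [0.5913, -0.1373, 0.139]] ang 2.0962386171454366
1 [[0.5909, -0.1363, 0.139], [0.6031, -0.1647, 0.139]] ang 1.9758490487794775
1 [[0.5909, -0.1363, 0.139], [0.5936, -0.1427, 0.139]] ang 1.965112223113731
1 [[0.6014, -0.1587, 0.139], [0.6031, -0.1647, 0.139]] ang 1.8572797888123298
flange [ 0.59324409 -0.14987353  0.135     ] [ 0.59373467 -0.14938721  0.135     ]
nose@.165 [ 0.59395494 -0.15058043  0.165     ]
nose@.165 [ 0.59396983 -0.15066788  0.165     ]
(array([ 0.59395514, -0.15060936,  0.16517652]), [np.float64(4.324389263139958e-05), np.float64(4.324389263147744e-05)])
bolt [ 0.62493988 -0.00480316  0.122     ]
bolt [ 0.56369179 -0.29362644  0.122     ]
None 250 138
None 248 138
```

Two wrist views give the nose at (0.5940,-0.1506,0.1652). The pin edge lines put the pin yaw at about 2.03, and the end bolts put the beam yaw at about 1.362. Next is a closer view of the knob.

```bash
python3 - <<'E'
from h import *
yaw=1.47
t=R.from_quat(down(yaw)).apply([0,1,0])
p=np.array([.459,.215,.125])+.05*t;manip.move_pose(p+[0,0,.08],down(yaw));manip.servo_line(p,vel=.1);manip.sleep(.2);shot('d0')
c=load('d0');u,v=proj(c,[.459,.215,.069]).astype(int);print(u,v)
im=cv2.imread('pics/d0.png')[v-50:v+60,u-50:u+60]
cv2.imwrite('pics/dz.png',cv2.convertScaleAbs(cv2.resize(im,None,fx=5,fy=5,interpolation=cv2.INTER_CUBIC),alpha=1.6))
E
```

```text
d0 8.1083
252 136
```

View pics/dz.png

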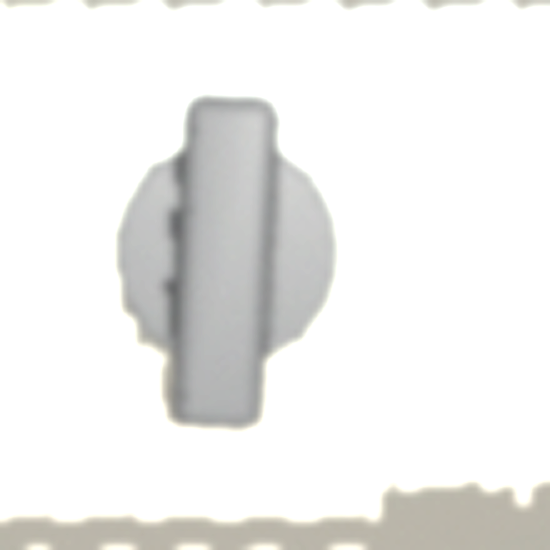

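```bash
python3 - <<'E'
from h import *
c=load('d0');f=lambda x,y,z:onz(c,202+(x+.5)/5-.5,86+(y+.5)/5-.5,z)
a,b=f(232,99,.069),f(217,425,.069);d=a-b
print(a,b,(a+b)/2,np.hypot(*d[:2]),np.arctan2(d[1],d[0])%np.pi)
print('hub',f(226,255,.040))
e=[f(190,130,.069),f(178,400,.069),f(272,130,.069),f(261,400,.069)]
for i in (0,2):
    d=e[i]-e[i+1];print(np.arctan2(d[1],d[0])%np.pi)
print(np.mean(e,axis=0))
E
```

```text
[0.43555171 0.21407551 0.069     ] [0.48478635 0.20664571 0.069     ] [0.46016903 0.21036061 0.069     ] 0.049792082620606505 2.991816870974101
hub [0.46035967 0.21028501 0.04      ]
2.986112440893349
3.0047607967819268
[0.46041133 0.21046461 0.069     ]
```

```bash
python3 - <<'E'
from h import *
yaw=1.422
manip.move_pose([.4603,.2104,.125],down(yaw))
manip.servo_line([.4603,.2104,.044],vel=.08)
print(manip.current_tool_pos(),manip.current_force(),manip.current_clock())
effector.close(40);print('gap',manip.current_finger_gap(),manip.current_force())
p=manip.current_tool_pos();print(p)
manip.servo_line([.4603,.2104,.26],vel=.12)
manip.sleep(.3);print('gap',manip.current_finger_gap(),manip.current_force(),manip.current_wrist_torque(),manip.current_clock())
cv2.imwrite('pics/e_side.png',viewer.get_image('side')[:,:,::-1]);shot('e_w')
E
```

```text
[0.4607495  0.21065979 0.04448164] [ 0.68086324  0.42390579 -0.19184195] 9.575
gap 0.014771021614333954 [-0.72327089 -0.08755422 -0.5415039 ]
[0.46002658 0.21025734 0.0438104 ]
gap 0.01481672020430282 [ 0.11934747  0.02638608 -1.33513292] [0.02359671 0.04867986 0.00101954] 13.0
e_w 13.1
```

View pics/e_side.png

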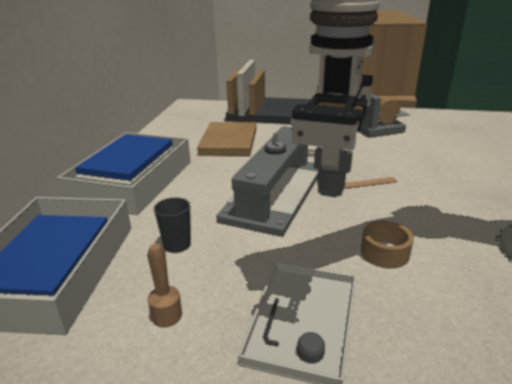

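View pics/e_w.png

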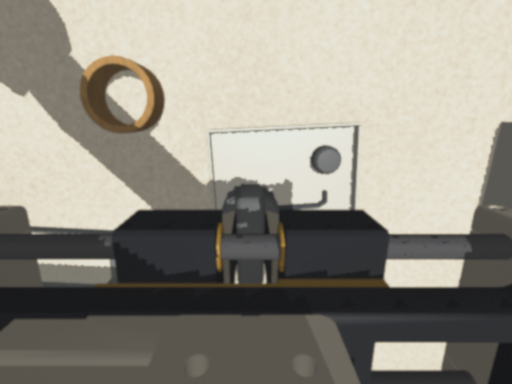

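```bash
python3 - <<'E'
from h import *
yaw=2.03+.25-np.pi/2; x,y=.5939,-.1504
manip.move_pose([x,y,.26],down(yaw))
manip.servo_line([x,y,.212],vel=.1);manip.sleep(.2)
print(manip.current_tool_pos(),manip.current_clock())
F0=np.array(manip.current_force());print(F0,manip.current_wrist_torque())
z=.212
while z>.1835:
    z-=.002 if z>.187 else .0008
    manip.servo_line([x,y,z],vel=.03)
    F=np.array(manip.current_force())-F0
    print(round(z,4),np.round(manip.current_tool_pos(),4),F.round(1),round(manip.current_clock(),2))
    if F[2]>6 or np.hypot(F[0],F[1])>8: break
cv2.imwrite('pics/f_side.png',viewer.get_image('side')[:,:,::-1][60:260,180:440]);cv2.imwrite('pics/f_sc.png',viewer.get_image('scene')[:,:,::-1][80:300,50:280])
E
```

```text
[ 0.59452189 -0.15051071  0.21294939] 15.3667
[-0.75303605 -0.2324446  -1.3163694 ] [-0.0307823   0.01259278 -0.01985389]
0.21 [ 0.5938 -0.1504  0.21  ] [ 1.3 -0.5 -0.3] 15.62
0.208 [ 0.5938 -0.1504  0.2078] [ 2.   0.5 -0.2] 15.87
0.206 [ 0.5938 -0.1503  0.2058] [1.3 0.1 0.2] 16.12
0.204 [ 0.5938 -0.1504  0.2038] [ 0.4  0.6 -0.3] 16.37
0.202 [ 0.5938 -0.1504  0.2018] [ 0.5  0.4 -0.6] 16.62
0.2 [ 0.5938 -0.1504  0.1998] [ 0.1 -0.1 -1.1] 16.87
0.198 [ 0.5938 -0.1504  0.1978] [ 0.9 -0.   0.7] 17.12
0.196 [ 0.5938 -0.1504  0.1958] [ 1.3 -0.  -0.1] 17.37
0.194 [ 0.5938 -0.1503  0.1938] [ 1.2  0.2 -0.4] 17.62
0.192 [ 0.5938 -0.1504  0.1918] [0.6 0.2 0.4] 17.87
0.19 [ 0.5938 -0.1504  0.1898] [ 0.7  0.5 -0.6] 18.12
0.188 [ 0.5938 -0.1503  0.1878] [ 1.1 -0.3  0.3] 18.37
0.186 [ 0.5938 -0.1504  0.1858] [-0.2 -0.2  0.2] 18.62
0.1852 [ 0.5939 -0.1504  0.1851] [ 1.4 -0.1  0.1] 18.87
0.1844 [ 0.5939 -0.1504  0.1844] [ 2.  -0.2  0.1] 19.12
0.1836 [ 0.5939 -0.1504  0.1835] [0.3 0.6 0. ] 19.37
0.1828 [ 0.5939 -0.1504  0.1828] [ 0.2  1.  -0.1] 19.62
```

The post is in the bore and nothing has touched yet. I'll carry on down until it meets the pin.

```bash
python3 - <<'E'
from h import *
yaw=2.03+.25-np.pi/2; x,y=.5939,-.1504;F0=np.array([0,0,-1.3]);z=.1828
while z>.173:
    z-=.0006
    manip.servo_line([x,y,z],vel=.03)
    F=np.array(manip.current_force())-F0
    print(round(z,4),np.round(manip.current_tool_pos(),4),F.round(1),round(manip.current_clock(),2),round(manip.current_wrist_torque()[2],3))
    if F[2]>6 or np.hypot(F[0],F[1])>8: break
E
```

```text
0.1822 [ 0.5939 -0.1504  0.1826] [-1.  -0.2  5.2] 19.97 0.007
0.1816 [ 0.5941 -0.1505  0.1825] [-1.7  1.3  8.2] 20.22 -0.038
```

```bash
python3 - <<'E'
from h import *
yaw=2.03+.25-np.pi/2; x,y=.5939,-.1504;F0=np.array([0,0,-1.3]);z=.1816;drop=False
for k in range(16):
    yaw-=.03
    manip.servo_line([x,y,z],down(yaw),vel=.03)
    F=np.array(manip.current_force())-F0;p=np.array(manip.current_tool_pos())
    print(round(yaw+np.pi/2,3),round(z,4),p.round(4),F.round(1),round(manip.current_clock(),2),round(manip.current_wrist_torque()[2],3))
    if p[2]<.1818 : print('drop');break
    if F[2]>14 or np.hypot(F[0],F[1])>12: print('F');break
    if F[2]<5: z-=.0003
    if F[2]>9: z+=.0003
print(yaw,z)
E
```

```text
2.25 0.1816 [ 0.5943 -0.1505  0.1825] [-1.5 -0.5  6.1] 20.47 0.024
2.22 0.1816 [ 0.5943 -0.1506  0.1825] [-2.6 -0.4  7.1] 20.72 0.013
2.19 0.1816 [ 0.5944 -0.1505  0.1823] [-1.1  0.4  6.9] 20.97 -0.014
2.16 0.1816 [ 0.5942 -0.1506  0.182 ] [-1.9  0.3  6.3] 21.22 0.017
2.13 0.1816 [ 0.5941 -0.1505  0.1817] [ 1.3  0.8 -0.4] 21.47 0.031
drop
0.5592036732051031 0.1816
```

Force dropped at bar yaw 2.13, so the slot is going over the pin. I'll lower in small steps and rotate slightly if it catches.

```bash
python3 - <<'E'
from h import *
yaw=0.5592; x,y=.5939,-.1504;F0=np.array([0,0,-1.3]);z=.1816
for k in range(30):
    z-=.0006
    manip.servo_line([x,y,z],down(yaw),vel=.03)
    F=np.array(manip.current_force())-F0;p=np.array(manip.current_tool_pos())
    print(round(yaw+np.pi/2,3),round(z,4),p.round(4),F.round(1),round(manip.current_clock(),2),round(manip.current_wrist_torque()[2],3))
    if F[2]>7:
        if p[2]<.1755: print('home');break
        z+=.0006;yaw-=.02
    if F[2]>15: break
print(yaw,z)
E
```

```text
2.13 0.181 [ 0.5941 -0.1501  0.1805] [ 1.7 -0.3 -0.5] 21.72 -0.067
2.13 0.1804 [ 0.5941 -0.1501  0.1802] [ 1.9  1.3 -0.2] 21.97 -0.119
2.13 0.1798 [ 0.5941 -0.1502  0.1798] [2.1 1.5 1.5] 22.22 -0.052
2.13 0.1792 [ 0.5941 -0.1502  0.1793] [2.4 1.9 1.5] 22.47 -0.053
2.13 0.1786 [ 0.5942 -0.1503  0.1788] [1.1 1.7 2.2] 22.72 -0.079
2.13 0.178 [ 0.5942 -0.1503  0.1782] [2.9 1.1 2.7] 22.97 -0.189
2.13 0.1774 [ 0.5942 -0.1504  0.1775] [2.2 1.4 4.1] 23.22 -0.153
2.13 0.1768 [ 0.5942 -0.1504  0.1769] [2.4 1.8 4.4] 23.47 -0.116
2.13 0.1762 [ 0.5942 -0.1504  0.1763] [3.1 1.1 4.3] 23.72 -0.098
2.13 0.1756 [ 0.5941 -0.1504  0.1757] [4.7 1.8 4.3] 23.97 -0.084
2.13 0.175 [ 0.5941 -0.1504  0.175 ] [4.8 1.  4.3] 24.22 -0.129
2.13 0.1744 [ 0.5942 -0.1504  0.1747] [4.1 1.4 6.2] 24.47 -0.187
2.13 0.1738 [ 0.5942 -0.1504  0.1747] [2.8 1.2 9. ] 24.72 -0.142
home
0.5592 0.17380000000000015
```

Fully home: the TCP is at 0.1747, about 8 mm below the pin contact. Now I'll turn clockwise to the stop.

```bash
python3 - <<'E'
from h import *
yaw=0.5592; x,y=.5940,-.1504;F0=np.array([0,0,-1.3]);z=.1744
for k in range(40):
    yaw-=.03
    manip.servo_line([x,y,z],down(yaw),vel=.03)
    F=np.array(manip.current_force())-F0;p=np.array(manip.current_tool_pos());T=manip.current_wrist_torque()[2]
    ax=R.from_quat(manip.current_tcp_rot()).apply([1,0,0]);ya=np.arctan2(ax[1],ax[0])+np.pi/2
    print(round(yaw+np.pi/2,3),round(ya,3),p.round(4),F.round(1),round(manip.current_clock(),2),round(T,3),round(manip.current_finger_gap(),4))
    if yaw+np.pi/2<1.30 or (T>.38) or np.linalg.norm(F)>20: break
cv2.imwrite('pics/g_side.png',cv2.resize(viewer.get_image('side')[:,:,::-1][60:240,180:400],None,fx=3,fy=3));print(yaw)
E
```

```text
2.1 2.1 [ 0.5939 -0.1504  0.1747] [3.  2.2 7.4] 24.97 -0.1 0.0148
2.07 2.07 [ 0.5937 -0.1506  0.1747] [2.  1.5 7.5] 25.22 -0.032 0.0149
2.04 2.04 [ 0.5934 -0.1508  0.1747] [0.4 1.5 8.9] 25.47 -0.1 0.0149
2.01 2.01 [ 0.5933 -0.1509  0.1747] [1.2 1.2 8.8] 25.72 -0.054 0.0148
1.98 1.98 [ 0.5934 -0.1507  0.1747] [0.7 2.3 8.5] 25.97 -0.011 0.0148
1.95 1.951 [ 0.5937 -0.1505  0.1747] [1.9 2.7 8.3] 26.22 0.005 0.015
1.92 1.921 [ 0.5938 -0.1504  0.1747] [2.4 1.2 7.8] 26.47 0.044 0.0152
1.89 1.891 [ 0.5938 -0.1504  0.1747] [2.2 2.2 7.6] 26.72 0.026 0.0149
1.86 1.861 [ 0.5937 -0.1504  0.1747] [2.4 1.5 8.6] 26.97 0.033 0.0148
1.83 1.831 [ 0.5937 -0.1504  0.1747] [1.4 2.  8.3] 27.22 0.057 0.0146
1.8 1.801 [ 0.5937 -0.1504  0.1747] [2.  3.  8.3] 27.47 0.005 0.0147
1.77 1.771 [ 0.5937 -0.1504  0.1747] [1.6 1.5 8.1] 27.72 -0.01 0.015
1.74 1.741 [ 0.5936 -0.1505  0.1747] [1.8 2.1 8.6] 27.97 0.008 0.0146
1.71 1.71 [ 0.5936 -0.1505  0.1747] [1.2 1.9 8.8] 28.22 0.036 0.0148
1.68 1.681 [ 0.5935 -0.1504  0.1747] [2.1 2.1 9.2] 28.47 -0.003 0.0152
1.65 1.65 [ 0.5935 -0.1505  0.1747] [1.3 1.7 7.8] 28.72 0.0
[... 173 characters left out ...]
505  0.1747] [1.3 1.9 9.2] 29.47 0.052 0.0147
1.53 1.53 [ 0.5933 -0.1505  0.1747] [1.4 1.9 9.1] 29.72 -0.0 0.015
1.5 1.5 [ 0.5932 -0.1505  0.1747] [0.9 2.3 9.5] 29.97 -0.009 0.0145
1.47 1.47 [ 0.5932 -0.1505  0.1747] [-0.2  2.8  8.7] 30.22 0.045 0.0147
1.44 1.44 [ 0.5931 -0.1505  0.1747] [0.3 2.  8.6] 30.47 0.004 0.0148
1.41 1.41 [ 0.5931 -0.1504  0.1747] [ 0.9  3.7 10.7] 30.72 0.069 0.015
1.38 1.38 [ 0.5931 -0.1505  0.1747] [-0.1  1.5  9.7] 30.97 0.011 0.0147
1.35 1.35 [ 0.593  -0.1505  0.1747] [-0.   1.9  9.4] 31.22 0.08 0.015
1.32 1.32 [ 0.593  -0.1505  0.1747] [ 0.7  2.6 10.1] 31.47 0.038 0.0147
1.29 1.291 [ 0.593  -0.1504  0.1747] [-0.1  1.8 10.9] 31.72 0.207 0.0149
-0.28080000000000027
```

View pics/g_side.png

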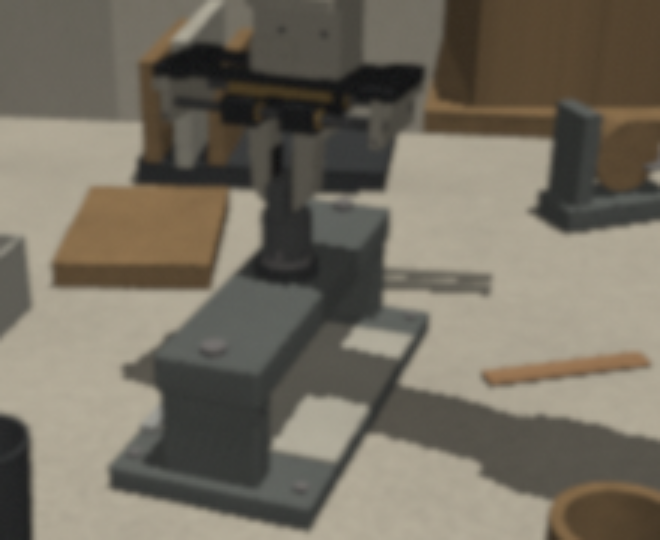

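```bash
python3 - <<'E'
from h import *
yaw=-.2808; x,y=.5935,-.1504;F0=np.array([0,0,-1.3]);z=.1745
for k in range(4):
    T=manip.current_wrist_torque()[2];print(T)
    if T>.33: break
    yaw-=.012
    manip.servo_line([x,y,z],down(yaw),vel=.03);manip.sleep(.1)
    F=np.array(manip.current_force())-F0;T=np.mean([manip.current_wrist_torque()[2] for _ in range(3)])
    ax=R.from_quat(manip.current_tcp_rot()).apply([1,0,0]);ya=np.arctan2(ax[1],ax[0])+np.pi/2
    print(round(yaw+np.pi/2,3),round(ya,3),F.round(1),round(T,3),round(manip.current_finger_gap(),4),manip.current_clock())
    if np.linalg.norm(F)>20:break
E
```

```text
0.2904175601644424
1.278 1.28 [1.3 1.9 7.1] 0.433 0.0147 32.1167
0.43287179802584363
```

The stop is confirmed: torque rose to 0.43 N m at bar yaw 1.28. I'll unwind slightly, release and check.

```bash
python3 - <<'E'
from h import *
x,y=.5935,-.1504
yaw=1.315-np.pi/2
manip.servo_line([x,y,.1747],down(yaw),vel=.03);manip.sleep(.1)
print(manip.current_force(),manip.current_wrist_torque()[2])
effector.open_jaws();manip.sleep(.2)
p=np.array(manip.current_tool_pos());print(p,manip.current_finger_gap())
manip.servo_line([x,y,.26],vel=.1)
t=R.from_quat(down(yaw)).apply([0,1,0])
manip.move_pose(np.array([x,y,.26])+.06*t,down(yaw));manip.sleep(.3);shot('h0')
for n in ('side','scene'): cv2.imwrite(f'pics/h_{n}.png',viewer.get_image(n)[:,:,::-1])
print(manip.current_clock(),proj(load('h0'),[x,y,.2]))
im=cv2.imread('pics/h0.png');cv2.imwrite('pics/hz.png',cv2.convertScaleAbs(cv2.resize(im[60:230,160:350],None,fx=4,fy=3.5 and 4)[:600,:800],alpha=1.5))
s=cv2.imread('pics/h_side.png')[100:230,210:330];cv2.imwrite('pics/hs.png',cv2.resize(s,None,fx=4.5,fy=4.5))
E
```

```text
[1.43289413 1.25091527 6.12046579] -0.004391087969188481
[ 0.59349465 -0.15043253  0.17469604] 0.0918435716036696
h0 35.65
35.75 [248.76383611 124.95051606]
```

View pics/h0.png

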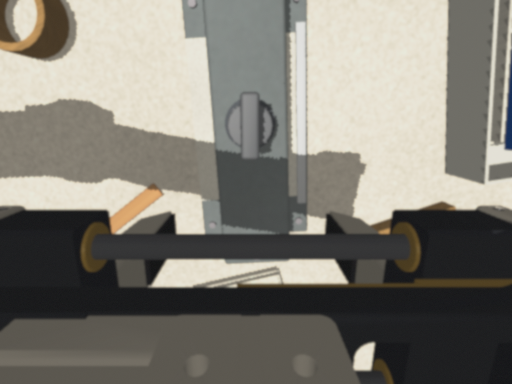

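View pics/hs.png

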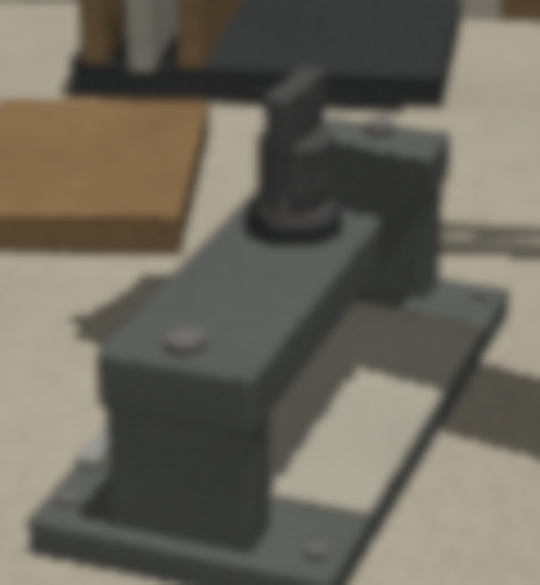

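View pics/hz.png

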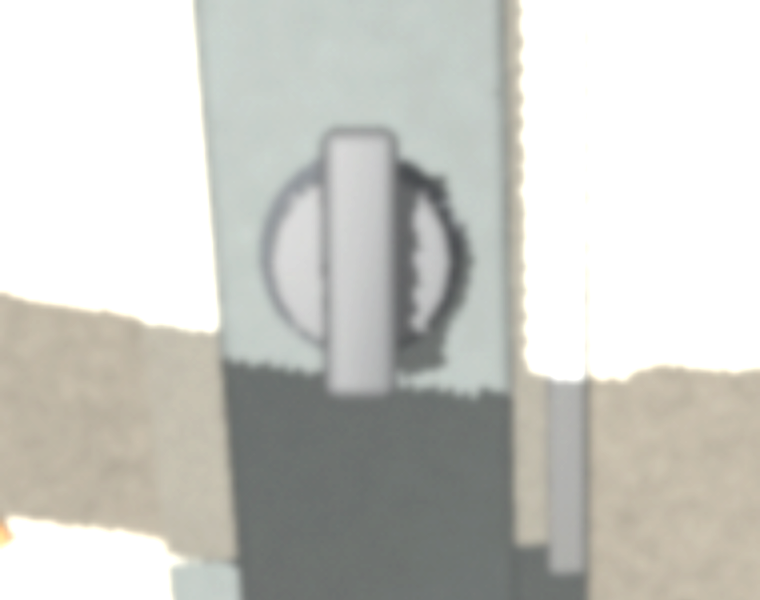

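```bash
python3 - <<'E'
from h import *
c=load('h0');f=lambda x,y,z:onz(c,160+x/4,60+y/4,z)
def a(p,q,z): d=f(*p,z)-f(*q,z);return np.arctan2(d[1],d[0])%np.pi
print('bar',a((361,130),(359,393),.2),f(360,262,.2),'beam',a((199,30),(240,560),.12),a((498,30),(511,500),.12))
print(manip.current_force(),manip.current_clock());manip.hand_in()
E
```

```text
bar 1.3100901671924523 [ 0.59432276 -0.15104135  0.2       ] beam 1.3650387746784327 1.3785289486139942
[-0.46251758  0.06964929 -0.6051743 ] 35.75
the job is handed in; nothing more can be done
```

The knob is on the spindle, fully home and locked with its bar along the beam, and I handed the job in at about 36 s of the 72 s allowed. No verdict was reported.

- **Fitting:** I took the knob by its bar and lowered it over the post. It touched the cross pin at about 8 N. I then turned it slowly clockwise until the slot caught at bar yaw 2.13 rad and lowered it the last 8 mm. The highest force I read before it was home was 9 N.
- **Locking:** I turned it clockwise to the stop, where the torque rose to 0.43 N m at bar yaw 1.28 rad. Then I eased back 0.035 rad to unload it, opened the fingers and backed away.
- **Last checks:** In the final wrist picture the bar yaw is 1.31 rad and the beam yaw about 1.37 rad, so they differ by about 0.06 rad against a limit of 0.2. The centre of the bar's top is within about 1 mm of the spindle axis. The side picture shows the knob upright and seated on the flange. The arm was clear, with about 0 N on the wrist.

**What disagreed:**
- **Pin direction:** the pictures gave values from 1.86 to 2.10 rad; I used 2.03 rad and started the bar 0.25 rad anticlockwise of it.
- **Turning torque:** the 0.15 N m needed to turn the spindle did not show clearly in the wrist torque. I relied on the rise at the stop and the final picture instead.
- **Bystanders:** I did not measure their positions again at the end, but I noticed no contact with them at any point.

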